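Stack and cover test cassettes, then start the timer

ROBOT

A 7-joint arm with a two-finger parallel gripper is mounted at the origin on the work surface. World frame = base frame: x ahead of the robot, y to its left, z up, the work surface at z = 0. Lengths are in m, angles in rad, forces in N, time in s.
With the tool pointing down it reaches from about 0.4 to 0.875 m from the base axis. Payload 19.3 kg.
Tool frame: the origin (TCP) lies between the finger pads; the fingertips stand 17 mm ahead of it and the grasp point (between the pads) lies 2 mm behind it; z points along the fingers, x is the direction in which the jaws open and shut, and the axes are right-handed (so a half turn about z gives the same grasp; the last joint's range is limited). The gripper opens to 85 mm and grips with 20 to 120 N. Pads are 22 mm wide; open, the fingers measure 114 mm over their backs; the gripper's body (76 mm by 85 mm) begins 54 mm behind the grasp point. The pads swing forward as they close: fully open they stand 13 mm farther back than shut.
Start: joints at [-1.255, 0.521, -0.036, 1.599, 0.021, 1.021, -0.113], TCP at [0.235, 0.579, 0.248] pointing down, gripper open.
Joint ranges: [-2.91, 2.91], [-0.3, 2.13], [-1.5, 1.42], [0.17, 2.43], [-1.26, 4.41], [0.16, 1.93], [-2.52, 2.52]. Speed limits (rad/s): [1.89, 1.89, 2.39, 2.39, 3.01, 3.01, 3.01].

INTERFACE

Orientations are given as [roll, pitch, yaw] about the fixed x, y, z axes, in that order (R = Rz(yaw) Ry(pitch) Rx(roll)).
In Python, from workcell import bot gives the robot as it stands. The module is installed in compiled form; this text tells all that it offers.
- The arm moves only by the tool arm_command, never from a script. Its argument "targets" is a list of rows, each a list of 6 numbers: the shift along the tool's x, y, z in mm, then the turn, a rotation vector about the tool's x, y, z in degrees. In form: [[x, y, z, wx, wy, wz], ...]. A call has 1 to 8 rows; each row shifts and turns the pose as measured when the row begins, along the tool's axes as they then stand; what a row does not reach is not made up. A row lasts 1/10 s, in which the tool goes at most 50 mm and 8.59 degrees, less where a joint would pass 70% of its speed; a pose out of reach is approached as far as the arm can. A call is refused whole if a number of a shift passes 50 or a number of a turn 8.59, either way. A call with a gripper value outside its range is refused whole. "grip" is the opening in per cent of the stroke, from 0 (shut) to 100 (fully open), set as the call begins (left out, the last holds). The fingers move at their own pace and stop on an object; "grip_force" is the grip in N (left out, the last holds). Time passes only in rows, so rows that do not move let the fingers close. It gives the time, the measured TCP pose, the force and the opening at its end, in the units of the state.
- bot.observe(): the state, without advancing time (a new reading comes with each control period).
- bot.grab_frame(name): name is "scene" or "top" or "wrist"; returns a dict with "color" (400x640x3 uint8, red, green, blue), "depth" (400x640 float32, m along the optical axis (not along the pixel's ray), 0 where there is no reading), "fov_y" (degrees; the focal length in pixels is half the picture's height over the tangent of half this angle, whatever the lens; pixels are square), "cx", "cy" (the principal point, pixels), "R" (3x3) and "t" (3): a world point X has camera coordinates R X + t; the wrist camera has in their place "hand_eye" (4x4, takes a point from camera to tool coordinates, whose origin is the TCP and whose axes are the tool frame's). Camera axes: x right, y down, z forward; pixel columns grow to the right and rows downward; lengths in m; the calibration is good to about 2 mm. The wrist camera is an equidistant fisheye: a pixel r from the principal point sees the ray r / f radians off the axis. A picture is of the moment at which its call begins: read the wrist's pose just before it.
- bot.job_done(): hands the job in, once; it reports no verdict.
The state is a dict: "clock": time; "qpos": joint angles; "qd": joint speeds; "joint_efforts": joint torques, N m; "position": TCP position; "tool_rot": TCP orientation; "force": force on the tool from outside, world axes, zero at the start; "moment": the same for the moment, N m; "grip_width": finger opening in m.
Only numpy, scipy, OpenCV 4.12 (cv2) and the standard library are available. Lean on these libraries where they do the work, as an engineer would, in place of code of your own. Each camera call takes 0.05 s, during which the arm holds its last target. There are 200 camera calls.

TASK

Stack the other large test cassette from the table squarely on the one lying in the white tray, which stays where it is, and lay the ribbed cover squarely on top, rib up, so that the edges of all three are flush; set both down gently, without dropping them. Then, to start the waiting time, wind the timer's key clockwise (it takes several part turns) until it reaches its stop. Leave the open carton, the bottle and the small single test alone.

Things in the scene. Friction and masses are not known exactly. Their poses are not given: they have to be found in the camera images.
- tray: Shallow white plastic tray, fixed, 220 mm (its x) x 160 mm (its y), rim 14 mm high, floor 4 mm thick. Origin: centre of its underside, on the table.
- cassette_tray: Large white test cassette lying on the tray floor, a flat slab 120 mm (its x) x 50 mm (its y) x 16 mm thick, with three grey windows and three round wells on its top face. Loose, about 0.12 kg. Origin: centre of its underside; z up.
- cassette_table: Large white test cassette of the same size and looks (120 x 50 x 16 mm, long side along its x), lying loose on the table. Origin: centre of its underside; z up.
- cover: Plain white cover plate 120 mm (its x) x 50 mm (its y) x 8 mm, with one rib on top to hold it by: 60 mm long (along its x), 12 mm thick, from 8 to 30 mm above the underside, central. Loose on the table, about 0.09 kg. Origin: centre of its underside; z up.
- timer: Clockwork timer, a grey box 100 mm (its x) x 90 mm (its y) x 45 mm high fixed to the table, with a white dial and a winged steel key upright in the middle of its top. Origin: centre of its underside.
- key_grip (a point): Point to grip on the key's wing, on its upright axis, 74 mm above the table. The wing is an upright flat plate 64 mm long (along this point's x), 10 mm thick (its y), from 57 to 85 mm above the table; it turns with the key.
- key (a joint): Winding of the key, rad: grows as the key is turned clockwise seen from above, from 0 (run down) to the stop at 2.8 (fully wound). Lightly sprung; a ratchet-like friction holds it where it is left.
- carton: Bystander: open white carton 100 x 160 x 70 mm high. Origin: centre of its underside.
- bottle: Bystander: clear bottle with a green cap, 66 mm across, 190 mm high. Origin: centre of its underside.
- small_test: Bystander: small single test, 70 x 22 x 6 mm, white with one window. Origin: centre of its underside.
Not all that is in view belongs to the job. What is shaped like the cassette_table but red is not meant.

How it is judged:
By the outcome, as a careful person would: the job done as asked, in the order asked, and still so for the second after the job is handed in, with the robot touching nothing.
It also fails if it takes over 72 s, if anything falls off the work surface, if the arm or the gripper's body presses on something with over 40 N, if the wrist force passes 120 N, or if a joint passes its speed limit or range.

## Working session

There is one attempt and no reset: what is moved stays moved. The work goes in short steps, Python scripts to look and compute and a tool call to move; the robot and the scene stay as the last step left them, time stands still between calls to the robot, and variables do not carry over. Pictures are saved under pics/ and viewed, about 8 in all and at most 12, crops included, and the job is handed in when it is done.

Besides the shell and the picture viewer there is one more tool, called after "Request:" as a command line: name --pt "numbers of a row" for each row, then --argument value for the rest. arm_command: Moves the arm, as the interface text tells. Its arguments: {"type":"object","properties":{"targets":{"type":"array"},"grip":{"type":"number"},"grip_force":{"type":"number"}},"required":["targets"]}

```bash
mkdir -p pics; cat > h.py <<'E'
import numpy as np, cv2
from scipy.spatial.transform import Rotation as Ro
from workcell import bot
def save(name,f): cv2.imwrite(f'pics/{name}.png',cv2.cvtColor(f['color'],cv2.COLOR_RGB2BGR))
def cloud(f):
    h,w=f['depth'].shape; F=h/2/np.tan(np.radians(f['fov_y'])/2)
    u,v=np.meshgrid(np.arange(w),np.arange(h)); d=f['depth']
    P=np.stack([(u-f['cx'])/F*d,(v-f['cy'])/F*d,d],-1)
    return (P-np.array(f['t']))@np.array(f['R'])
def pose():
    s=bot.observe(); return np.array(s['position']),Ro.from_euler('xyz',s['tool_rot']),s
def go(p,yaw):
    """shift in tool axes mm and rotvec deg to reach p with tool down, tool x at world yaw (mod pi)"""
    q,R,s=pose(); best=None
    for y in (yaw,yaw+np.pi,yaw-np.pi):
        T=Ro.from_euler('xyz',[np.pi,0,y]); rv=(R.inv()*T).as_rotvec(degrees=True)
        if best is None or np.linalg.norm(rv)<np.linalg.norm(best): best=rv
    print('clock',round(s['clock'],2),'shift',np.round(R.inv().apply(np.array(p)-q)*1000,1),'turn',np.round(best,1),'q7',round(s['qpos'][6],2))
E
python3 - <<'E'
from h import *
s=bot.observe();print(s)
for n in ('top','scene'):
    f=bot.grab_frame(n);save(n+'0',f);np.savez(n+'0.npz',**f)
    print(n,f['fov_y'],f['cx'],f['cy'],np.array(f['R']).round(3).tolist(),f['t'])
E
```

```text
{'clock': 0.0, 'qpos': array([-1.25517455,  0.52201328, -0.03636195,  1.59996686,  0.02120354,
        1.02109446, -0.11282193]), 'qd': array([-0.00015373,  0.00088714, -0.00043438, -0.00222713, -0.00069969,
        0.00237593, -0.00019437]), 'joint_efforts': array([-2.29561272e-03, -9.27076650e+01,  1.97853372e+00, -3.69932449e+01,
        1.77479710e-02,  8.02509516e-03,  2.41154936e-05]), 'position': array([0.23510183, 0.57877382, 0.24774052]), 'tool_rot': array([3.14152966e+00, 1.09512199e-03, 1.18497368e+00]), 'force': array([0.27382847, 0.34879099, 0.34617878]), 'moment': array([-0.05871954,  0.0107084 , -0.004794  ]), 'grip_width': 0.08545340033043484}
top 51.577204259852174 315.3122207104319 196.47483979273645 [[0.008, -1.0, -0.012], [-0.995, -0.007, -0.095], [0.095, 0.012, -0.995]] [0.03130096 0.55758732 1.30369691]
scene 42.387900035954395 321.43231993999314 195.5285498244508 [[-0.748, 0.663, 0.017], [0.359, 0.426, -0.83], [-0.558, -0.615, -0.557]] [ 0.38461107 -0.13415956  1.64737944]
```

View pics/top0.png

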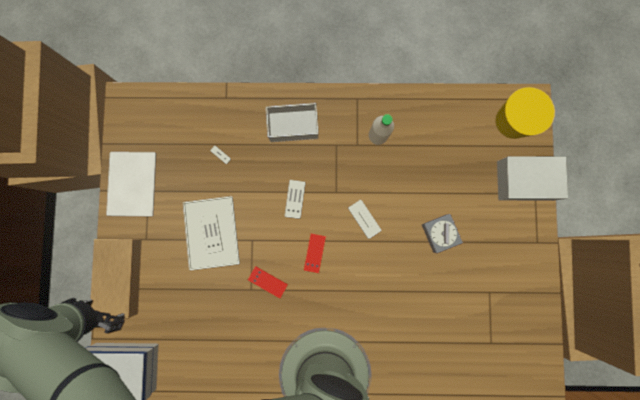

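View pics/scene0.png

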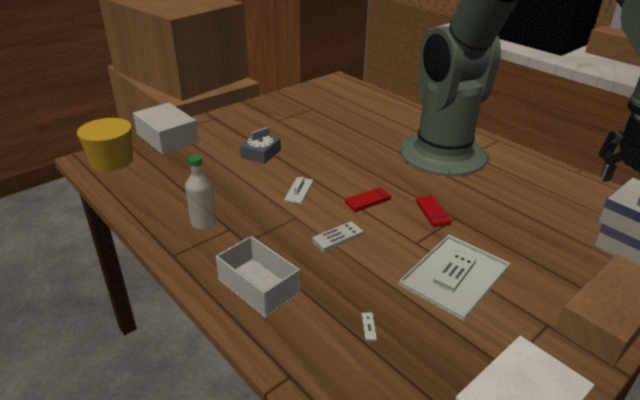

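The top view shows the tray at (211,233) with its cassette at (213,233). The table cassette is at (295,199), the cover at (364,219), the timer at (443,233) and the small test at (220,154). The red decoys are at (315,253) and (268,282). Next I'll measure these.

```bash
python3 - <<'E'
from h import *
f=dict(np.load('top0.npz'));P=cloud(f);Z=P[...,2]
C=f['color'].astype(int)
for n,(u,v),r,lo,hi in [('tray',(211,233),42,.0085,.018),('cas_tray',(213,233),22,.0145,.026),('cas_tab',(295,199),26,.009,.022),('cover',(364,219),26,.004,.014),('rib',(364,219),26,.02,.036),('timer',(443,233),26,.035,.052),('key',(443,233),20,.07,.1),('small',(220,154),15,.003,.012),('carton',(292,121),35,.05,.08),('bottle',(380,128),22,.05,.2)]:
    m=np.zeros(Z.shape,bool);m[v-r:v+r+1,u-r:u+r+1]=1
    m&=(Z>lo)&(Z<hi)
    if n in('cas_tray','cas_tab','cover','small'): m&=C.min(-1)>0
    p=P[m]; 
    if len(p)<4: print(n,len(p));continue
    c,s,a=cv2.minAreaRect((p[:,:2]*1000).astype(np.float32))
    if s[0]<s[1]: s=s[::-1];a+=90
    print(n,len(p),'c',np.round(c,1),'size',np.round(s,1),'long-axis deg',round((a+90)%180-90,1),'z',np.median(p[:,2]).round(4))
print('table z',np.median(Z[150:180,250:270]))
f=bot.grab_frame('top')
a=cv2.resize(f['color'][180:275,175:275],None,fx=5,fy=5,interpolation=cv2.INTER_CUBIC)
b=cv2.resize(f['color'][180:275,275:330],None,fx=5,fy=5,interpolation=cv2.INTER_CUBIC)
E
```

```text
tray 604 c [433.1 367.1] size [272.8 252.2] long-axis deg 89.1 z 0.0133
cas_tray 587 c [441.5 343. ] size [119.5 104.4] long-axis deg 11.6 z 0.02
cas_tab 565 c [548.   84.2] size [119.8  87. ] long-axis deg -6.7 z 0.0158
cover 610 c [ 487.1 -123.3] size [169.3 168.8] long-axis deg -89.9 z 0.0069
rib 74 c [ 487.9 -123.8] size [58.6 12. ] long-axis deg 34.9 z 0.0294
timer 810 c [ 442.7 -366.9] size [100.3  91.6] long-axis deg 21.5 z 0.0451
key 87 c [ 443.2 -365.6] size [61.1  9.9] long-axis deg -1.3 z 0.0828
small 222 c [698.6 352.4] size [102.8  99.9] long-axis deg 1.5 z 0.0047
carton 376 c [797.4 111.7] size [160.  103.4] long-axis deg -85.2 z 0.066
bottle 487 c [ 761.2 -167.9] size [65.2 56.1] long-axis deg 64.9 z 0.1297
table z -0.0002279895013157388
```

```bash
cat >> h.py <<'E'
def rect(P,m):
    n,l,st,_=cv2.connectedComponentsWithStats(cv2.morphologyEx(m.astype(np.uint8),cv2.MORPH_OPEN,np.ones((3,3),np.uint8)),connectivity=4)
    k=1+np.argmax(st[1:,4]); p=P[l==k]
    c,s,a=cv2.minAreaRect((p[:,:2]*1000).astype(np.float32))
    if s[0]<s[1]: s=s[::-1];a+=90
    return np.round(c,1),np.round(s,1),round((a+90)%180-90,1),round(float(np.median(p[:,2])),4)
E
python3 - <<'E'
from h import *
f=dict(np.load('top0.npz'));P=cloud(f);Z=P[...,2]
for n,(u,v),r,lo,hi in [('cas_tray',(213,233),24,.0145,.026),('cas_tab',(295,199),26,.009,.022),('cover',(364,219),26,.004,.05)]:
    m=np.zeros(Z.shape,bool);m[v-r:v+r+1,u-r:u+r+1]=1
    print(n,rect(P,m&(Z>lo)&(Z<hi)))
go([.548,.084,.15],np.radians(-6.7+90))
E
```

```text
cas_tray (array([436.1, 368.9]), array([119.4,  51.1]), 12.5, 0.0201)
cas_tab (array([550.4, 102.3]), array([119.2,  50.5]), -6.8, 0.0158)
cover (array([ 487.6, -124.1]), array([118.8,  50. ]), 34.4, 0.0086)
clock 0.15 shift [-340.6  476.1   98.2] turn [ -0.    0.  -15.4] q7 -0.11
```

Request:
arm_command --pt "-28 40 0 0 0 -2" --pt "-28 40 0 0 0 -2" --pt "-28 40 0 0 0 -2" --pt "-28 40 0 0 0 -2" --pt "-28 40 0 0 0 -2" --pt "-28 40 0 0 0 -2" --pt "-28 40 10 0 0 -2" --pt "-28 40 10 0 0 -1" --grip 100

```text
clock: 0.95
position: [0.4862, 0.2791, 0.227]
tool_rot: [-3.14, -0.0, 1.469]
force: [0.4, 1.6, -0.0]
grip_width: 0.0855
```

```bash
python3 -c "
from h import *
go([.5504,.1023,.15],np.radians(-6.8+90))"
```

```text
clock 0.95 shift [-169.4   81.9   76.8] turn [-0.1 -0.   1. ] q7 0.83
```

Request:
arm_command --pt "-40 20 10 0 0 0" --pt "-40 20 10 0 0 0" --pt "-40 20 10 0 0 0" --pt "-30 15 20 0 0 1" --pt "-18 6 20 0 0 0" --pt "0 0 0 0 0 0" --pt "0 0 0 0 0 0"

```text
clock: 1.65
position: [0.5543, 0.0891, 0.1524]
tool_rot: [-3.14, 0.002, 1.442]
force: [0.3, -0.2, 0.4]
grip_width: 0.0856
```

```bash
cat >> h.py <<'E'
def wcloud(f,p,R):
    h,w=f['depth'].shape; F=h/2/np.tan(np.radians(f['fov_y'])/2)
    u,v=np.meshgrid(np.arange(w),np.arange(h)); x=(u-f['cx'])/F; y=(v-f['cy'])/F
    th=np.hypot(x,y)+1e-9; d=f['depth']; t=np.tan(np.minimum(th,1.5))/th
    Pc=np.stack([x*t*d,y*t*d,d],-1); H=np.array(f['hand_eye'])
    return R.apply((Pc@H[:3,:3].T+H[:3,3]).reshape(-1,3)).reshape(h,w,3)+p
E
python3 - <<'E'
from h import *
go([.5504,.1023,.024],np.radians(-6.8+90))
p,R,s=pose(); f=bot.grab_frame('wrist'); save('w1',f)
P=wcloud(f,p,R);Z=P[...,2]
near=(np.hypot(P[...,0]-.55,P[...,1]-.102)<.09)&(f['depth']>0)
print(f['fov_y'],rect(P,near&(Z>.009)&(Z<.024)), np.median(Z[near&(Z<.008)]))
E
```

```text
clock 1.65 shift [ 12.8  -5.4 128.4] turn [-0.1  0.1 -0.6] q7 1.18
65.70646984690485 (array([552.3, 101.2]), array([120.1,  50.5]), -7.0, 0.016) -3.2080095521691554e-07
```

View pics/w1.png

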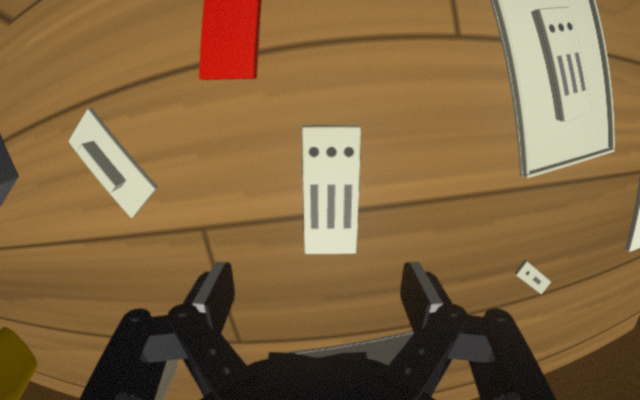

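The wrist view shows the table cassette centred at about (331,190), wells towards the robot, the same way round as the tray cassette. I'll descend, part close the fingers and check the tip height.

Request:
arm_command --pt "12 -5 20 0 0 -0.6" --pt "0 0 30 0 0 0" --pt "0 0 30 0 0 0" --pt "0 0 8 0 0 0" --pt "0 0 0 0 0 0" --pt "0 0 0 0 0 0" --grip 75

```text
clock: 2.3
position: [0.5524, 0.1095, 0.0673]
tool_rot: [3.137, -0.003, 1.461]
force: [-1.0, 0.1, 1.1]
grip_width: 0.0641
```

```bash
python3 - <<'E'
from h import *
go([.5518,.1016,.024],np.radians(-6.9+90))
p,R,s=pose(); f=bot.grab_frame('wrist'); print(s['grip_width'])
P=wcloud(f,p,R);q=R.inv().apply((P-p).reshape(-1,3)).reshape(P.shape)
m=(f['depth']>0)&(abs(q[...,1])<.02)&(abs(q[...,0])<.07)&(P[...,2]>.025)
print(m.sum(),[ (np.round(q[m&(sg*q[...,0]>0)][:,2].max()*1000,1)) for sg in(1,-1) if (m&(sg*q[...,0]>0)).any()], np.round(np.percentile(q[m][:,0],[0,50,100]),3))
E
```

```text
clock 2.3 shift [-8.1  0.  43.3] turn [ 0.3 -0.2  0.6] q7 1.16
0.06411357851870989
30918 [np.float64(11.3), np.float64(11.3)] [-0.069 -0.     0.068]
```

Request:
arm_command --pt "-8 0 12 0.3 0 0.6" --pt "0 0 15 0 0 0" --pt "0 0 10 0 0 0" --pt "0 0 0 0 0 0" --pt "0 0 0 0 0 0"

```text
clock: 2.85
position: [0.553, 0.1008, 0.0294]
tool_rot: [3.139, -0.004, 1.449]
force: [0.7, 0.1, -0.6]
grip_width: 0.0644
```

```bash
python3 - <<'E'
from h import *
go([.5518,.1016,.019],np.radians(-6.9+90))
E
```

```text
clock 2.85 shift [ 0.6 -1.3 10.4] turn [ 0.1 -0.2 -0.1] q7 1.17
```

Request:
arm_command --pt "0.6 -1.3 6 0.1 -0.2 0" --pt "0 0 4.5 0 0 0" --pt "0 0 0 0 0 0" --pt "0 0 0 0 0 0"

```text
clock: 3.25
position: [0.5518, 0.102, 0.0183]
tool_rot: [3.141, -0.0, 1.449]
force: [0.3, 0.7, 0.2]
grip_width: 0.064
```

Request:
arm_command --pt "0 0 0 0 0 0" --pt "0 0 0 0 0 0" --pt "0 0 0 0 0 0" --pt "0 0 0 0 0 0" --pt "0 0 0 0 0 0" --grip 30 --grip_force 30

```text
clock: 3.75
position: [0.5521, 0.1021, 0.0189]
tool_rot: [3.14, -0.001, 1.45]
force: [-0.0, -0.3, -2.0]
grip_width: 0.0493
```

Request:
arm_command --pt "0 0 -5 0 0 0" --pt "0 0 -20 0 0 0" --pt "0 0 -35 0 0 0" --pt "0 0 -40 0 0 0" --pt "0 0 -40 0 0 0" --pt "0 0 0 0 0 0"

```text
clock: 4.35
position: [0.5512, 0.1017, 0.1646]
tool_rot: [-3.141, 0.0, 1.449]
force: [1.2, -0.3, -2.2]
grip_width: 0.0489
```

```bash
python3 - <<'E'
from h import *
go([.4361,.3689,.15],np.radians(12.5+90))
E
```

```text
clock 4.35 shift [ 251.3 -146.6   14.7] turn [ -0.   -0.  -19.5] q7 1.17
```

Request:
arm_command --pt "0 0 0 0 0 -6.5" --pt "0 0 0 0 0 -6.5" --pt "0 0 0 0 0 -6.5" --pt "35 -7 0 0 0 0" --pt "40 -8 0 0 0 0" --pt "40 -8 0 0 0 0" --pt "40 -8 0 0 0 0" --pt "40 -8 0 0 0 0"

```text
clock: 5.15
position: [0.4685, 0.2816, 0.1653]
tool_rot: [3.139, 0.003, 1.793]
force: [0.4, 0.7, 0.1]
grip_width: 0.0494
```

Request:
arm_command --pt "40 -8 0 0 0 0" --pt "30 -5 0 0 0 0" --pt "10 -2 5 0 0 0" --pt "0 0 0 0 0 0" --pt "0 0 0 0 0 0" --pt "0 0 0 0 0 0"

```text
clock: 5.75
position: [0.4314, 0.3621, 0.1588]
tool_rot: [3.141, 0.002, 1.799]
force: [0.7, -0.7, -1.0]
grip_width: 0.0492
```

```bash
python3 - <<'E'
from h import *
go([.4361,.3689,.15],np.radians(12.5+90))
p,R,s=pose(); f=bot.grab_frame('wrist'); save('w2',f);np.savez('w2.npz',p=p,R=R.as_matrix(),**f)
P=wcloud(f,p,R);Z=P[...,2];print('held z',p[2])
q=R.inv().apply((P-p).reshape(-1,3)).reshape(P.shape)
m=(f['depth']>0)&(abs(q[...,0])<.075)&(abs(q[...,1])<.1)
h,_=np.histogram(Z[m],np.arange(0,.2,.005));print(h)
near=np.hypot(P[...,0]-.436,P[...,1]-.369)<.09
print(rect(P,near&(Z>.0145)&(Z<.026)))
E
```

```text
clock 5.75 shift [5.6 6.1 8.8] turn [0.1 0.1 0.6] q7 0.92
held z 0.15883309511967708
[11904  1055  1335   622   386     0     0     0     0     0     0     0
     0     0     0     0     0     0     0     0     0     0     0     0
     0     0     0     0   152   250   907 19620   416   466   516   448
   706   539  1126]
(array([386.5, 356.9]), array([49.5, 14.3]), -78.0, 0.0198)
```

View pics/w2.png

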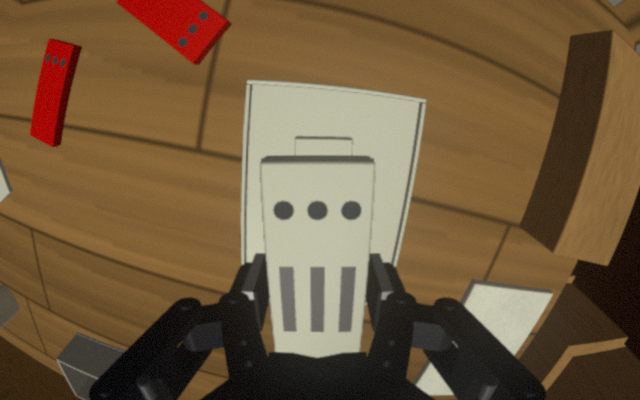

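The wrist view shows the held cassette with its near edge at about row 158. The lower cassette's near edge is visible at row 138, columns 295–352. I'll lower to a hover and compare the two edges.

Request:
arm_command --pt "5 8 10 0 0 0.8" --pt "0 0 25 0 0 0" --pt "0 0 30 0 0 0" --pt "0 0 20 0 0 0" --pt "0 0 9 0 0 0" --pt "0 0 0 0 0 0" --pt "0 0 0 0 0 0" --pt "0 0 0 0 0 0"

```text
clock: 6.6
position: [0.4453, 0.3665, 0.061]
tool_rot: [3.136, 0.002, 1.772]
force: [-0.2, -0.3, -1.5]
grip_width: 0.0492
```

```bash
python3 - <<'E'
from h import *
p,R,s=pose(); f=bot.grab_frame('wrist'); save('w3',f);np.savez('w3.npz',p=p,R=R.as_matrix(),**f)
print(p,s['tool_rot'],s['clock'])
P=wcloud(f,p,R)
q=R.inv().apply((P-p).reshape(-1,3)).reshape(P.shape)*1000
h,e=np.histogram(P[...,2][(abs(q[...,0])<60)&(f['depth']>0)],np.arange(0,.09,.004));print(h)
cv2.imwrite('pics/w3c.png',cv2.resize(cv2.cvtColor(f['color'][60:300,200:440],cv2.COLOR_RGB2BGR),None,fx=2.5,fy=2.5,interpolation=cv2.INTER_CUBIC))
# tool y of front edge & centre x per level
for n,lo,hi in (('held',p[2]-.008,p[2]+.004),('low',.016,.0235)):
    m=(P[...,2]>lo)&(P[...,2]<hi)&(abs(q[...,0])<40)&(q[...,1]<-15)&(q[...,1]>-80)&(f['depth']>0)
    k=q[m]
    print(n,m.sum(),'z',np.median(P[m][:,2]).round(4),'y edge by x', [(c,round(float(k[abs(k[:,0]-c)<3][:,1].min()),1)) for c in(-20,-10,0,10,20)])
    for yy in range(-62,-18,6):
        r=k[abs(k[:,1]-yy)<2]
        if len(r): print(yy,np.round([r[:,0].min(),r[:,0].max()],1),len(r))
E
```

```text
[0.4452641  0.36652368 0.06103435] [3.13633835e+00 1.58460488e-03 1.77235095e+00] 6.6
[18380 11523   305  1583  1164   846     0     0     0     0    13   207
   189   321 19982   371   374   354   401   409   422   517]
held 10544 z 0.0581 y edge by x [(-20, -59.8), (-10, -59.6), (0, -59.7), (10, -59.7), (20, -59.7)]
-56 [-24.9  24.4] 1052
-50 [-24.9  24.3] 1013
-44 [-25.2  24.6] 965
-38 [-24.9  24.5] 937
-32 [-24.9  24.4] 899
-26 [-25.2  24.8] 871
-20 [-25.1  24.7] 812
low 2009 z 0.0199 y edge by x [(-20, -67.2), (-10, -67.1), (0, -67.1), (10, -67.1), (20, -67.3)]
-62 [-23.3  27.3] 687
-56 [-22.6  26.6] 450
```

View pics/w3c.png

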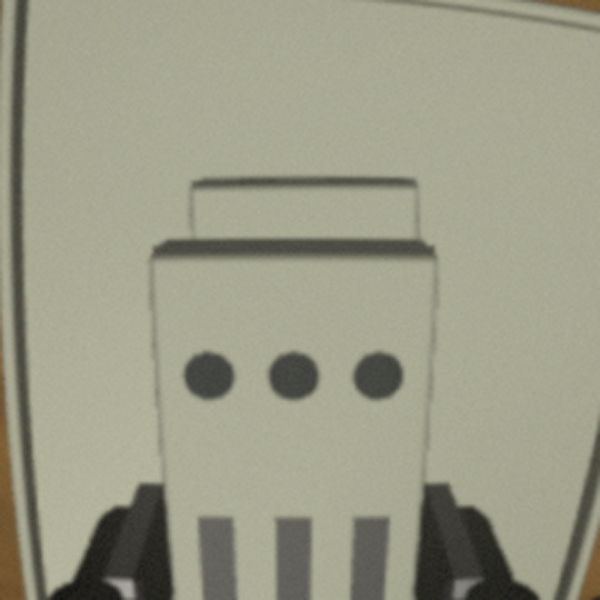

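The held cassette's near edge is at tool y −59.7 and x centre −0.2. The lower one is at −67.1 and +2.0, with no yaw error. The correction is (+2.2, −7.4).

Request:
arm_command --pt "2.2 -7.4 0 0.3 0 0" --pt "0 0 0 0 0 0" --pt "0 0 6 0 0 0" --pt "0 0 4 0 0 0" --pt "0 0 0 0 0 0" --pt "0 0 0 0 0 0" --pt "0 0 0 0 0 0"

```text
clock: 7.35
position: [0.4375, 0.3681, 0.052]
tool_rot: [3.139, -0.0, 1.773]
force: [0.2, -1.5, -1.0]
grip_width: 0.0491
```

```bash
cat >> h.py <<'E'
def cmp(levels):
    p,R,s=pose(); f=bot.grab_frame('wrist')
    print(np.round(p,4),np.round(s['tool_rot'],4),s['clock'],s['force'].round(1))
    P=wcloud(f,p,R); q=R.inv().apply((P-p).reshape(-1,3)).reshape(P.shape)*1000
    for n,lo,hi in levels:
        m=(P[...,2]>lo)&(P[...,2]<hi)&(abs(q[...,0])<40)&(q[...,1]<-15)&(q[...,1]>-80)&(f['depth']>0); k=q[m]
        if len(k)<20: print(n,len(k)); continue
        e=[round(float(np.r_[k[abs(k[:,0]-c)<3][:,1],99].min()),1) for c in(-18,-9,0,9,18)]
        print(n,len(k),'z',np.median(P[m][:,2]).round(4),'y edge',e)
        for yy in (-64,-58,-50,-40,-30):
            r=k[abs(k[:,1]-yy)<2]
            if len(r)>20: print('  ',yy,np.round([r[:,0].min(),r[:,0].max()],1),len(r))
    return f
E
python3 - <<'E'
from h import *
z=pose()[0][2]
cmp([('held',z-.006,z+.002),('low',.016,.0235)])
E
```

```text
[0.4375 0.3681 0.052 ] [ 3.1394e+00 -2.0000e-04  1.7726e+00] 7.35 [ 0.2 -1.5 -1. ]
held 10449 z 0.0493 y edge [-59.8, -59.6, -59.6, -59.7, -59.6]
   -58 [-25.   24.3] 1061
   -50 [-24.8  24.1] 1024
   -40 [-24.9  24.3] 979
   -30 [-25.   24.4] 880
low 647 z 0.0195 y edge [-60.0, -60.0, -60.0, -60.1, -60.3]
   -58 [-25.8  23.2] 627
```

Request:
arm_command --pt "-0.8 -0.4 3 0.1 0 0" --pt "0 0 4 0 0 0" --pt "0 0 3 0 0 0" --pt "0 0 0 0 0 0" --pt "0 0 0 0 0 0"

```text
clock: 7.9
position: [0.4374, 0.3671, 0.0411]
tool_rot: [3.141, -0.0, 1.772]
force: [0.4, -0.9, -1.1]
grip_width: 0.0493
```

```bash
python3 - <<'E'
from h import *
z=pose()[0][2]
cmp([('held',z-.006,z+.002),('low',.016,.0225)])
E
```

```text
[0.4374 0.3671 0.0411] [ 3.1413e+00 -1.0000e-04  1.7724e+00] 7.9 [ 0.4 -0.9 -1.1]
held 10456 z 0.0384 y edge [-59.7, -59.9, -59.6, -59.8, -59.7]
   -58 [-24.8  24.3] 1066
   -50 [-24.8  24.2] 1019
   -40 [-24.8  24.4] 971
   -30 [-25.1  24.6] 885
low 232 z 0.0189 y edge [-59.4, -59.4, -59.4, -59.5, -59.6]
   -58 [-24.7  24.3] 232
```

Request:
arm_command --pt "0 0.2 1 0 0 0" --pt "0 0 0.8 0 0 0" --pt "0 0 0.6 0 0 0" --pt "0 0 0 0 0 0" --pt "0 0 0 0 0 0"

```text
clock: 8.45
position: [0.4377, 0.3673, 0.0388]
tool_rot: [3.141, -0.0, 1.773]
force: [-0.2, 0.8, -0.6]
grip_width: 0.0491
```

Request:
arm_command --pt "0 0 0.4 0 0 0" --pt "0 0 0.4 0 0 0" --pt "0 0 0 0 0 0" --pt "0 0 0 0 0 0"

```text
clock: 8.85
position: [0.4378, 0.3674, 0.0388]
tool_rot: [3.14, -0.001, 1.772]
force: [0.5, 0.0, -0.3]
grip_width: 0.0493
```

Request:
arm_command --pt "0 0 0.6 0 0 0" --pt "0 0 0.6 0 0 0" --pt "0 0 0 0 0 0"

```text
clock: 9.15
position: [0.4378, 0.3675, 0.0388]
tool_rot: [3.14, -0.001, 1.772]
force: [0.9, 0.6, -1.0]
grip_width: 0.0491
```

```bash
python3 - <<'E'
from h import *
z=pose()[0][2]
cmp([('held',z-.006,z+.002)])
E
```

```text
[0.4378 0.3675 0.0388] [ 3.1401e+00 -6.0000e-04  1.7724e+00] 9.15 [ 0.9  0.6 -1. ]
held 10444 z 0.036 y edge [-59.7, -59.7, -59.7, -59.8, -59.7]
   -58 [-24.8  24.3] 1053
   -50 [-24.8  24.3] 1021
   -40 [-24.8  24.3] 974
   -30 [-25.   24.5] 868
```

The top face is at 36.0 mm, so it is seated. Releasing.

Request:
arm_command --pt "0 0 0 0 0 0" --pt "0 0 0 0 0 0" --pt "0 0 0 0 0 0" --pt "0 0 0 0 0 0" --grip 75

```text
clock: 9.6
position: [0.4379, 0.3675, 0.0384]
tool_rot: [3.14, -0.001, 1.772]
force: [-0.1, 0.5, -0.2]
grip_width: 0.064
```

Request:
arm_command --pt "0 0 -10 0 0 0" --pt "0 0 -20 0 0 0" --pt "0 0 -40 0 0 0" --pt "0 0 -40 0 0 0" --pt "0 0 0 0 0 0" --pt "0 0 0 0 0 0"

```text
clock: 10.2
position: [0.4374, 0.3672, 0.1551]
tool_rot: [3.14, -0.001, 1.773]
force: [0.5, 1.2, -0.3]
grip_width: 0.0638
```

```bash
python3 - <<'E'
from h import *
f=cmp([('top',.030,.040),('low',.010,.028)])
cv2.imwrite('pics/w4c.png',cv2.resize(cv2.cvtColor(f['color'][60:300,200:440],cv2.COLOR_RGB2BGR),None,fx=2.5,fy=2.5,interpolation=cv2.INTER_CUBIC))
p,R,s=pose();P=wcloud(f,p,R);Z=P[...,2];near=np.hypot(P[...,0]-.437,P[...,1]-.368)<.09
print(rect(P,near&(Z>.030)&(Z<.040)))
f=bot.grab_frame('top');P=cloud(f);Z=P[...,2];near=np.hypot(P[...,0]-.437,P[...,1]-.368)<.09
print('top',rect(P,near&(Z>.030)&(Z<.042)))
go([.4882,-.1235,.15],np.radians(34.4-90))
go([.4882,-.1235,.15],np.radians(34.4+90))
print(pose()[2]['qpos'])
E
```

```text
[0.4374 0.3672 0.1551] [ 3.1404e+00 -6.0000e-04  1.7725e+00] 10.2 [ 0.5  1.2 -0.3]
top 3342 z 0.0359 y edge [-59.1, -59.1, -59.1, -59.0, -58.8]
   -58 [-25.3  24.7] 262
   -50 [-25.1  24.5] 315
   -40 [-24.4  24.8] 305
   -30 [-24.7  24.1] 280
low 161 z 0.0143 y edge [-60.1, -60.0, -59.9, -60.0, -60.1]
   -58 [-25.3  23.7] 157
(array([439.2, 367.5]), array([120.4,  50.7]), 11.6, 0.0361)
top (array([404.9, 361.9]), array([52.8, 50.5]), 8.5, 0.0361)
clock 10.3 shift [-490.9  -48.5    4.2] turn [  0.   -0.  -22.8] q7 0.91
clock 10.3 shift [-490.9  -48.5    4.2] turn [  0.   -0.  -22.8] q7 0.91
[-0.73369433  0.55433002 -0.09546004  1.82615483  0.07279579  0.76392496
  0.9050329 ]
```

View pics/w4c.png

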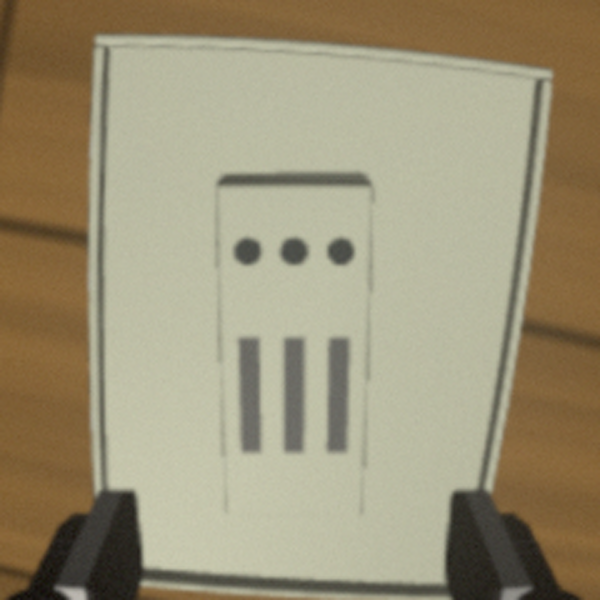

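The crop shows the stack looking flush, with no lower edge visible at the sides. Next is the cover.

Request:
arm_command --pt "0 0 0 0 0 -7.6" --pt "0 0 0 0 0 -7.6" --pt "0 0 0 0 0 -7.6" --pt "-38 -21 0 0 0 0" --pt "-38 -21 0 0 0 0" --pt "-38 -21 0 0 0 0" --pt "-38 -21 0 0 0 0" --pt "-38 -21 0 0 0 0"

```text
clock: 11.1
position: [0.4573, 0.1489, 0.1468]
tool_rot: [-3.131, -0.004, 2.198]
force: [1.2, 0.3, -0.3]
grip_width: 0.0642
```

Request:
arm_command --pt "-38 -21 0 0 0 0" --pt "-38 -21 0 0 0 0" --pt "-38 -21 0 0 0 0" --pt "-38 -21 0 0 0 0" --pt "-38 -21 0 0 0 0" --pt "-25 -13 0 0 0 0" --pt "0 0 0 0 0 0" --pt "0 0 0 0 0 0" --grip 50

```text
clock: 11.9
position: [0.4833, -0.1109, 0.1407]
tool_rot: [-3.12, -0.01, 2.191]
force: [-0.3, 0.8, 0.0]
grip_width: 0.0427
```

```bash
python3 - <<'E'
from h import *
p,R,s=pose(); f=bot.grab_frame('wrist')
P=wcloud(f,p,R);Z=P[...,2];near=np.hypot(P[...,0]-.488,P[...,1]+.124)<.09
print('plate',rect(P,near&(Z>.0045)&(Z<.05)),'rib',rect(P,near&(Z>.022)&(Z<.04)),s['grip_width'])
go([.4882,-.1235,.06],np.radians(34.6-90))
E
```

```text
plate (array([ 490.1, -126. ]), array([120.8,  50.2]), 33.8, 0.0081) rib (array([ 489.8, -126. ]), array([59.9, 12.3]), 32.4, 0.0299) 0.04265061113221174
clock 11.95 shift [-14.   -1.6  80.6] turn [-1.3 -0.6  0.9] q7 2.16
```

Request:
arm_command --pt "-8 -1 10 -1.3 -0.6 0.9" --pt "-8 -1 20 0 0 0" --pt "0 0 25 0 0 0" --pt "0 0 20 0 0 0" --pt "0 0 5 0 0 0" --pt "0 0 0 0 0 0" --pt "0 0 0 0 0 0"

```text
clock: 12.65
position: [0.4914, -0.117, 0.0579]
tool_rot: [3.139, -0.002, 2.186]
force: [0.5, -0.2, 0.5]
grip_width: 0.0428
```

```bash
python3 - <<'E'
from h import *
go([.4893,-.125,.029],np.radians(34.2-90))
p,R,s=pose(); f=bot.grab_frame('wrist')
P=wcloud(f,p,R);q=R.inv().apply((P-p).reshape(-1,3)).reshape(P.shape)
Q=q.copy();Q[...,2]=P[...,2];Z=P[...,2];near=(np.hypot(q[...,0],q[...,1])<.08)&(f['depth']>0)
print(rect(Q,near&(abs(q[...,0])<.018)&(Z>.024)&(Z<.034)), rect(Q,near&(Z>.0045)&(Z<.012)))
E
```

```text
clock 12.65 shift [-5.4 -6.4 28.8] turn [ 0.1 -0.1  1.1] q7 2.14
(array([-6.7, -6.1]), array([61. , 12.6]), -88.2, 0.0298) (array([-6.7, -6.3]), array([120.5,  50.8]), -88.5, 0.0079)
```

Request:
arm_command --pt "-6.7 -6.2 0 0 0 1.5" --pt "0 0 0 0 0 0" --pt "0 0 13 0 0 0" --pt "0 0 9 0 0 0" --pt "0 0 5 0 0 0" --pt "0 0 0 0 0 0" --pt "0 0 0 0 0 0"

```text
clock: 13.4
position: [0.4912, -0.1273, 0.0307]
tool_rot: [3.137, 0.0, 2.157]
force: [-0.8, -0.4, -1.0]
grip_width: 0.0427
```

Request:
arm_command --pt "0 0 0 0 0 0" --pt "0 0 0 0 0 0" --pt "0 0 0 0 0 0" --pt "0 0 0 0 0 0" --pt "0 0 0 0 0 0" --pt "0 0 0 0 0 0" --pt "0 0 0 0 0 0" --grip 5 --grip_force 30

```text
clock: 14.1
position: [0.4914, -0.1272, 0.0314]
tool_rot: [3.136, 0.001, 2.157]
force: [0.2, -0.4, -0.5]
grip_width: 0.0114
```

Request:
arm_command --pt "0 0 -5 0 0 0" --pt "0 0 -20 0 0 0" --pt "0 0 -40 0 0 0" --pt "0 0 -40 0 0 0" --pt "0 0 -35 0 0 0" --pt "0 0 0 0 0 0"

```text
clock: 14.7
position: [0.4899, -0.1271, 0.1773]
tool_rot: [3.138, -0.001, 2.158]
force: [0.9, -0.5, -1.4]
grip_width: 0.0111
```

```bash
python3 - <<'E'
from h import *
go([.438,.368,.17],np.radians(11.8+90))
E
```

```text
clock 14.7 shift [441.  230.9   8.5] turn [ 0.2 -0.1 21.8] q7 2.19
```

Request:
arm_command --pt "30 16 0 0 0 0" --pt "38 20 0 0 0 0" --pt "38 20 0 0 0 0" --pt "38 20 0 0 0 0" --pt "38 20 0 0 0 0" --pt "38 20 0 0 0 0" --pt "38 20 0 0 0 0" --pt "38 20 0 0 0 0"

```text
clock: 15.5
position: [0.4553, 0.2109, 0.1774]
tool_rot: [3.138, 0.003, 2.146]
force: [1.4, -0.1, -1.1]
grip_width: 0.0114
```

Request:
arm_command --pt "38 20 0 0 0 0" --pt "38 20 0 0 0 0" --pt "38 20 0 0 0 0" --pt "20 10 0 0 0 0" --pt "0 0 0 0 0 7" --pt "0 0 0 0 0 7" --pt "0 0 0 0 0 7" --pt "0 0 0 0 0 0"

```text
clock: 16.3
position: [0.4344, 0.3742, 0.1732]
tool_rot: [-3.141, 0.001, 1.776]
force: [1.2, -0.4, -1.6]
grip_width: 0.0113
```

```bash
python3 - <<'E'
from h import *
go([.438,.368,.11],np.radians(11.8+90))
E
```

```text
clock 16.3 shift [-6.7  2.3 63.2] turn [-0.   0.1 -0. ] q7 0.86
```

Request:
arm_command --pt "-6.7 8 10 0 0 0" --pt "0 0 20 0 0 0" --pt "0 0 25 0 0 0" --pt "0 0 18 0 0 0" --pt "0 0 5 0 0 0" --pt "0 0 0 0 0 0" --pt "0 0 0 0 0 0" --pt "0 0 0 0 0 0"

```text
clock: 17.1
position: [0.4476, 0.3652, 0.09]
tool_rot: [-3.141, 0.002, 1.795]
force: [-0.3, 0.1, -0.7]
grip_width: 0.011
```

```bash
python3 - <<'E'
from h import *
z=pose()[0][2]
f=cmp([('held',z-.029,z-.018),('low',.031,.0395)])
cv2.imwrite('pics/w5c.png',cv2.resize(cv2.cvtColor(f['color'][60:300,200:440],cv2.COLOR_RGB2BGR),None,fx=2.5,fy=2.5,interpolation=cv2.INTER_CUBIC))
E
```

```text
[0.4476 0.3652 0.09  ] [-3.1412e+00  2.0000e-03  1.7949e+00] 17.1 [-0.3  0.1 -0.7]
held 7878 z 0.0671 y edge [-60.7, -60.8, -60.9, -60.8, -60.7]
   -58 [-24.9  24.4] 827
   -50 [-25.2  24.2] 785
   -40 [-25.3  24.7] 723
   -30 [-25.3  24.8] 701
low 1760 z 0.0358 y edge [-69.0, -68.9, -68.5, -68.5, -68.4]
   -64 [-18.9  30.3] 585
   -58 [-19.2  29.9] 501
```

View pics/w5c.png

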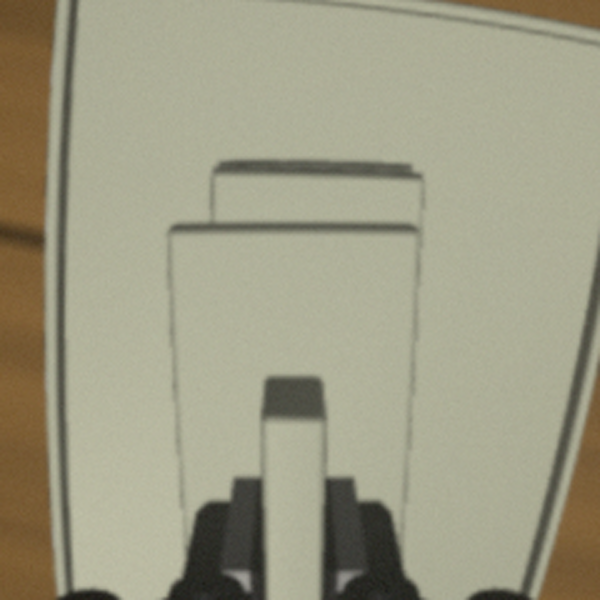

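The cover is held level, rib up. The stack's near edge lies about 1.2° off and offset by (4.5, −7.9). I'll correct and lower.

Request:
arm_command --pt "4.3 -7.9 0 0 0 1.2" --pt "0 0 0 0 0 0" --pt "0 0 7 0 0 0" --pt "0 0 4 0 0 0" --pt "0 0 0 0 0 0" --pt "0 0 0 0 0 0" --pt "0 0 0 0 0 0"

```text
clock: 17.85
position: [0.4385, 0.3688, 0.0795]
tool_rot: [3.14, 0.001, 1.773]
force: [-0.4, 0.5, -1.5]
grip_width: 0.0109
```

```bash
python3 - <<'E'
from h import *
z=pose()[0][2]
cmp([('held',z-.029,z-.018),('low',.032,.0385)])
E
```

```text
[0.4385 0.3688 0.0795] [3.1398e+00 6.0000e-04 1.7732e+00] 17.85 [-0.4  0.5 -1.5]
held 7883 z 0.0565 y edge [-60.7, -60.8, -60.7, -60.8, -60.6]
   -58 [-25.   24.4] 819
   -50 [-25.3  24.3] 778
   -40 [-25.2  24.6] 734
   -30 [-25.2  24.7] 698
low 378 z 0.0355 y edge [-60.4, -60.2, -60.1, -60.1, -60.1]
   -58 [-26.   23.6] 323
```

Request:
arm_command --pt "-0.8 0.4 3 0 0 0" --pt "0 0 4 0 0 0" --pt "0 0 2.5 0 0 0" --pt "0 0 0 0 0 0" --pt "0 0 0 0 0 0"

```text
clock: 18.4
position: [0.4393, 0.3679, 0.0691]
tool_rot: [3.14, 0.001, 1.773]
force: [-0.3, 0.7, -1.4]
grip_width: 0.0117
```

```bash
python3 - <<'E'
from h import *
z=pose()[0][2]
cmp([('held',z-.029,z-.018),('low',.024,.038),('lower',.02,.034)])
E
```

```text
[0.4393 0.3679 0.0691] [3.1397e+00 6.0000e-04 1.7729e+00] 18.4 [-0.3  0.7 -1.4]
held 7863 z 0.0461 y edge [-60.7, -60.8, -60.7, -60.8, -60.7]
   -58 [-24.8  24.5] 837
   -50 [-25.   24.2] 779
   -40 [-25.2  24.6] 724
   -30 [-25.4  24.7] 687
low 490 z 0.0335 y edge [-61.1, -61.3, -61.2, -61.3, -61.1]
   -58 [-24.1  23.8] 38
lower 346 z 0.0287 y edge [-61.3, -61.3, -61.2, -61.3, -61.4]
```

Request:
arm_command --pt "0 -0.5 0.6 0.1 0 0" --pt "0 0 0.7 0 0 0" --pt "0 0 0.6 0 0 0" --pt "0 0 0.4 0 0 0" --pt "0 0 0.4 0 0 0" --pt "0 0 0 0 0 0" --pt "0 0 0 0 0 0"

```text
clock: 19.15
position: [0.4388, 0.3679, 0.0672]
tool_rot: [3.141, 0.0, 1.773]
force: [-0.4, 0.4, -1.1]
grip_width: 0.0116
```

```bash
python3 - <<'E'
from h import *
z=pose()[0][2]
cmp([('held',z-.029,z-.018),('low',.02,.034)])
E
```

```text
[0.4388 0.3679 0.0672] [3.1410e+00 3.0000e-04 1.7729e+00] 19.15 [-0.4  0.4 -1.1]
held 7871 z 0.0443 y edge [-60.8, -60.8, -60.7, -60.8, -60.7]
   -58 [-25.   24.5] 823
   -50 [-24.7  24.2] 781
   -40 [-25.2  24.6] 735
   -30 [-25.3  24.6] 688
low 311 z 0.0292 y edge [-60.9, -60.9, -60.6, -60.8, -61.0]
```

Aligned in y, with 0.3 mm left to go down.

Request:
arm_command --pt "0 0 0.5 0 0 0" --pt "0 0 0.5 0 0 0" --pt "0 0 0.5 0 0 0" --pt "0 0 0 0 0 0" --pt "0 0 0 0 0 0"

```text
clock: 19.7
position: [0.4389, 0.3679, 0.0672]
tool_rot: [3.14, 0.0, 1.773]
force: [0.3, 0.4, -0.4]
grip_width: 0.011
```

```bash
python3 - <<'E'
from h import *
z=pose()[0][2]
cmp([('held',z-.029,z-.018),('low',.02,.034)])
E
```

```text
[0.4389 0.3679 0.0672] [3.1405e+00 4.0000e-04 1.7728e+00] 19.7 [ 0.3  0.4 -0.4]
held 7879 z 0.0441 y edge [-60.8, -60.6, -60.7, -60.7, -60.7]
   -58 [-24.9  24.4] 835
   -50 [-24.8  24.2] 785
   -40 [-25.2  24.6] 720
   -30 [-25.4  24.8] 691
low 310 z 0.0293 y edge [-60.8, -60.8, -60.8, -60.8, -61.5]
```

Request:
arm_command --pt "0 0 0 0 0 0" --pt "0 0 0 0 0 0" --pt "0 0 0 0 0 0" --pt "0 0 0 0 0 0" --grip 45

```text
clock: 20.15
position: [0.4389, 0.368, 0.0668]
tool_rot: [3.141, 0.0, 1.773]
force: [-0.6, -0.2, 0.4]
grip_width: 0.0384
```

Request:
arm_command --pt "0 0 -10 0 0 0" --pt "0 0 -20 0 0 0" --pt "0 0 -40 0 0 0" --pt "0 0 -40 0 0 0" --pt "0 0 0 0 0 0" --pt "0 0 0 0 0 0"

```text
clock: 20.75
position: [0.4384, 0.3679, 0.1838]
tool_rot: [3.141, 0.0, 1.773]
force: [0.5, 0.4, -0.4]
grip_width: 0.0384
```

```bash
python3 - <<'E'
from h import *
f=cmp([('cover',.040,.050),('mid',.02,.034),('low',.008,.018)])
f2=bot.grab_frame('scene')
a=cv2.resize(f['color'][60:300,200:440],(400,400),interpolation=cv2.INTER_CUBIC)
b=cv2.resize(f2['color'][220:320,395:515],(400,400*100//120),interpolation=cv2.INTER_CUBIC)
b=np.vstack([b,np.zeros((400-len(b),400,3),np.uint8)])
cv2.imwrite('pics/w6.png',cv2.cvtColor(np.hstack([a,b]),cv2.COLOR_RGB2BGR))
go([.443,-.366,.19],np.radians(-1.3+90))
E
```

```text
[0.4384 0.3679 0.1838] [3.1407e+00 1.0000e-04 1.7732e+00] 20.75 [ 0.5  0.4 -0.4]
cover 2668 z 0.0439 y edge [-60.1, -60.0, -60.0, -60.1, -60.1]
   -58 [-24.3  23.7] 256
   -50 [-24.5  23.9] 233
   -40 [-25.5  25. ] 288
   -30 [-25.9  24.1] 238
mid 65 z 0.0251 y edge [-60.2, -60.1, -60.2, -60.6, -60.2]
low 27 z 0.0171 y edge [-60.5, -60.4, -60.4, -60.4, -60.5]
clock 20.85 shift [-719.9 -143.    -6.7] turn [ 0.   0.  12.9] q7 0.88
```

View pics/w6.png

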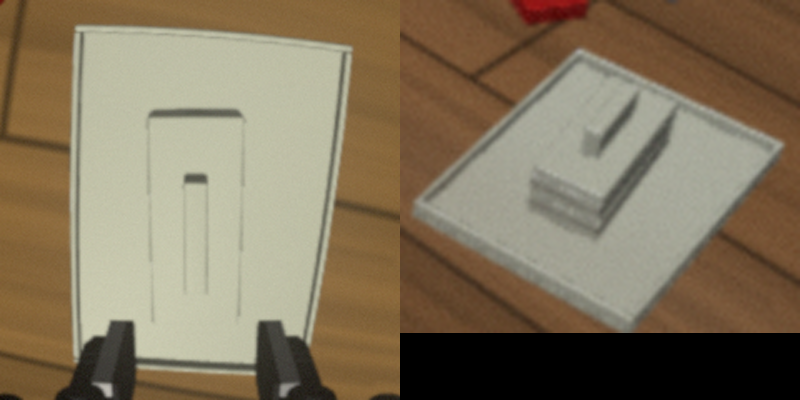

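The stack looks flush from both views, rib up. Next is the timer. At a tool yaw of about 89° there, joint 7 should have enough range for the winding turn.

Request:
arm_command --pt "0 0 0 0 0 6.5" --pt "-20 0 0 0 0 6.4" --pt "-40 1 0 0 0 0" --pt "-45 1 0 0 0 0" --pt "-45 1 0 0 0 0" --pt "-45 1 0 0 0 0" --pt "-45 1 0 0 0 0" --pt "-45 1 0 0 0 0"

```text
clock: 21.65
position: [0.4337, 0.0777, 0.1763]
tool_rot: [-3.131, 0.005, 1.549]
force: [1.8, 0.3, -0.4]
grip_width: 0.0384
```

Request:
arm_command --pt "-45 1 0 0 0 0" --pt "-45 1 0 0 0 0" --pt "-45 1 0 0 0 0" --pt "-45 1 0 0 0 0" --pt "-45 1 0 0 0 0" --pt "-45 1 0 0 0 0" --pt "-45 1 0 0 0 0" --pt "-40 1 0 0 0 0"

```text
clock: 22.45
position: [0.4276, -0.2921, 0.1723]
tool_rot: [-3.12, 0.003, 1.55]
force: [1.1, 1.1, 0.8]
grip_width: 0.0387
```

```bash
python3 - <<'E'
from h import *
go([.443,-.366,.19],np.radians(-1.3+90))
E
```

```text
clock 22.45 shift [-73.6  16.6 -17.8] turn [-1.2  0.2  0.1] q7 2.03
```

Request:
arm_command --pt "-30 6 -5 -1.2 0.2 0" --pt "-25 6 -5 0 0 0" --pt "-12 3 0 0 0 0" --pt "0 0 0 0 0 0" --pt "0 0 0 0 0 0" --pt "0 0 0 0 0 0"

```text
clock: 23.05
position: [0.4375, -0.3643, 0.1768]
tool_rot: [-3.133, -0.004, 1.544]
force: [0.2, 0.5, 0.3]
grip_width: 0.0384
```

```bash
cat >> h.py <<'E'
def key():
    go([.443,-.366,.077],np.radians(-1.3+90))
    p,R,s=pose(); f=bot.grab_frame('wrist'); P=wcloud(f,p,R)
    q=R.inv().apply((P-p).reshape(-1,3)).reshape(P.shape);Q=q.copy();Q[...,2]=P[...,2];Z=P[...,2]
    m=(np.hypot(P[...,0]-.443,P[...,1]+.366)<.045)&(f['depth']>0)&(Z>.079)&(Z<.09)
    print('key in tool frame',rect(Q,m),'world',rect(P,m),s['grip_width'])
E
python3 -c "
from h import *
key()"
```

```text
clock 23.05 shift [-1.9  6.3 99.7] turn [-0.5 -0.2 -0.2] q7 2.15
key in tool frame (array([-4.7,  7.6]), array([63.2, 10.5]), 89.5, 0.0845) world (array([ 444.2, -368.9]), array([63.2, 10.5]), -1.0, 0.0845) 0.038389028992076316
```

Request:
arm_command --pt "-3 7 0 -0.5 -0.2 0" --pt "0 0 20 0 0 0" --pt "0 0 25 0 0 0" --pt "0 0 12 0 0 0" --pt "0 0 0 0 0 0" --pt "0 0 0 0 0 0"

```text
clock: 23.7
position: [0.4486, -0.3648, 0.1197]
tool_rot: [3.136, 0.001, 1.55]
force: [0.2, -0.3, 0.0]
grip_width: 0.0385
```

```bash
python3 -c "
from h import *
key()"
```

```text
clock 23.7 shift [-1.3 -5.8 42.6] turn [0.3 0.  0.1] q7 2.15
key in tool frame (array([-4.1, -4.2]), array([63.8,  9.8]), 89.8, 0.0846) world (array([ 444.5, -368.9]), array([63.8,  9.8]), -1.0, 0.0846) 0.03847996277678446
```

Request:
arm_command --pt "-3.3 -4.2 10 0.3 0 0" --pt "0 0 15 0 0 0" --pt "0 0 10 0 0 0" --pt "0 0 5 0 0 0" --pt "0 0 0 0 0 0" --pt "0 0 0 0 0 0"

```text
clock: 24.35
position: [0.4445, -0.3689, 0.0775]
tool_rot: [3.14, 0.002, 1.549]
force: [0.3, -0.6, 1.1]
grip_width: 0.0381
```

```bash
python3 -c "
from h import *
key()"
```

```text
clock 24.35 shift [ 2.9 -1.5  0.5] turn [0.1 0.1 0.1] q7 2.15
key in tool frame (array([0.2, 0.1]), array([64.1, 10.2]), 89.8, 0.0846) world (array([ 444.6, -368.7]), array([64.1, 10.2]), -1.0, 0.0846) 0.038093217034269315
```

Request:
arm_command --pt "0 0 0 0 0 0" --pt "0 0 0 0 0 0" --pt "0 0 0 0 0 0" --pt "0 0 0 0 0 0" --pt "0 0 0 0 0 0" --pt "0 0 0 0 0 0" --grip 0 --grip_force 50

```text
clock: 25.0
position: [0.4448, -0.3686, 0.0783]
tool_rot: [3.14, 0.002, 1.55]
force: [0.3, 0.8, -2.5]
grip_width: 0.0093
```

Request:
arm_command --pt "0 0 0 0 0 3" --pt "0 0 0 0 0 5" --pt "0 0 0 0 0 5" --pt "0 0 0 0 0 5"

```text
clock: 25.4
position: [0.4448, -0.3683, 0.0784]
tool_rot: [3.139, 0.0, 1.227]
force: [0.9, 1.7, -2.4]
grip_width: 0.0091
```

```bash
python3 -c "
from h import *
go([.4446,-.3687,.0775],0);s=pose()[2];print(s['qpos'].round(2),s['force'].round(1),s['moment'].round(2))"
```

```text
clock 25.4 shift [-0.4 -0.1  0.9] turn [ 0.1 -0.1 70.3] q7 1.91
[ 0.52  0.68  0.1   1.86 -0.11  0.61  1.91] [ 0.9  1.7 -2.4] [0.18 0.   0.08]
```

Request:
arm_command --pt "0 0 0 0 0 6" --pt "0 0 0 0 0 6" --pt "0 0 0 0 0 6" --pt "0 0 0 0 0 6" --pt "0 0 0 0 0 6" --pt "0 0 0 0 0 6" --pt "0 0 0 0 0 6"

```text
clock: 26.1
position: [0.4451, -0.3679, 0.0784]
tool_rot: [3.14, -0.002, 0.464]
force: [-0.1, 0.6, -4.3]
grip_width: 0.0089
```

```bash
python3 -c "
from h import *
go([.4446,-.3687,.0775],0);s=pose()[2];print(s['qpos'].round(2),s['force'].round(1),s['moment'].round(2))"
```

```text
clock 26.1 shift [-0.8  0.5  0.9] turn [ 0.1 -0.1 26.6] q7 1.36
[ 0.38  0.71  0.3   1.86 -0.34  0.62  1.36] [-0.1  0.6 -4.3] [0.03 0.14 0.09]
```

Request:
arm_command --pt "-0.4 0.3 0 0 0 6" --pt "0 0 0 0 0 6" --pt "0 0 0 0 0 6" --pt "0 0 0 0 0 6" --pt "0 0 0 0 0 6" --pt "0 0 0 0 0 6" --pt "0 0 0 0 0 6"

```text
clock: 26.8
position: [0.4457, -0.3678, 0.0784]
tool_rot: [-3.141, -0.003, -0.298]
force: [-0.5, -1.1, -4.6]
grip_width: 0.0089
```

```bash
python3 -c "
from h import *
go([.4446,-.3687,.0775],0);s=pose()[2];print(s['qpos'].round(2),s['force'].round(1),s['moment'].round(2),s['tool_rot'])"
```

```text
clock 26.8 shift [-0.8  1.2  0.9] turn [ -0.   -0.2 -17.1] q7 0.79
[ 0.25  0.75  0.5   1.87 -0.57  0.66  0.79] [-0.5 -1.1 -4.6] [-0.09  0.26  0.12] [-3.14111121e+00 -3.09013442e-03 -2.98021460e-01]
```

Request:
arm_command --pt "-0.4 0.6 0 0 0 6" --pt "0 0 0 0 0 6" --pt "0 0 0 0 0 6" --pt "0 0 0 0 0 6" --pt "0 0 0 0 0 6" --pt "0 0 0 0 0 5" --pt "0 0 0 0 0 0"

```text
clock: 27.5
position: [0.4462, -0.368, 0.0784]
tool_rot: [-3.14, -0.003, -0.932]
force: [-2.3, -1.4, 0.0]
grip_width: 0.0092
```

```bash
python3 -c "
from h import *
go([.4446,-.3687,.0775],0);s=pose()[2];print(s['qpos'].round(2),s['force'].round(1),s['moment'].round(2),s['tool_rot'])"
```

```text
clock 27.5 shift [-0.4  1.7  0.9] turn [ -0.   -0.2 -53.4] q7 0.31
[ 0.15  0.81  0.67  1.87 -0.74  0.72  0.31] [-2.3 -1.4  0. ] [-0.04  0.55  1.47] [-3.13970930e+00 -2.85252402e-03 -9.32197797e-01]
```

Request:
arm_command --pt "0 0 0 0 0 3" --pt "0 0 0 0 0 3" --pt "0 0 0 0 0 3" --pt "0 0 0 0 0 0"

```text
clock: 27.9
position: [0.4463, -0.3679, 0.0786]
tool_rot: [3.141, -0.002, -1.071]
force: [-3.6, -1.5, -0.9]
grip_width: 0.0093
```

```bash
python3 -c "
from h import *
s=pose()[2];print(s['qpos'].round(2),s['force'].round(1),s['moment'].round(2),s['tool_rot'])
key()"
```

```text
[ 0.12  0.82  0.7   1.87 -0.77  0.74  0.2 ] [-3.6 -1.5 -0.9] [-0.35  0.62  3.4 ] [ 3.14122924e+00 -2.47814183e-03 -1.07138795e+00]
clock 27.9 shift [-3.3  1.9  1.6] turn [-0.  -0.1 29.9] q7 0.2
key in tool frame (array([ 2.9, -0.8]), array([61.7, 32.6]), 62.2, 0.0845) world (array([ 448.3, -370.1]), array([61.7, 32.6]), 56.4, 0.0845) 0.009253673640699359
```

Request:
arm_command --pt "0 0 0 0 0 0" --pt "0 0 0 0 0 0" --pt "0 0 0 0 0 0" --pt "0 0 0 0 0 0" --pt "0 0 0 0 0 0" --grip 45

```text
clock: 28.45
position: [0.4468, -0.3682, 0.079]
tool_rot: [-3.139, -0.003, -1.07]
force: [-0.1, -0.4, 0.4]
grip_width: 0.0386
```

```bash
python3 -c "
from h import *
key()
f=bot.grab_frame('top');P=cloud(f);Z=P[...,2]
f=bot.grab_frame('wrist');save('w7',f)
print(pose()[2]['tool_rot'])"
```

```text
clock 28.45 shift [-3.7  2.3  2. ] turn [-0.2 -0.1 30. ] q7 0.2
key in tool frame (array([-0.3,  1.5]), array([64.8, 10.5]), 77.4, 0.0844) world (array([ 445.3, -368.6]), array([64.8, 10.5]), 41.4, 0.0844) 0.03859733832501485
[-3.13911303 -0.00324854 -1.06931015]
```

View pics/w7.png

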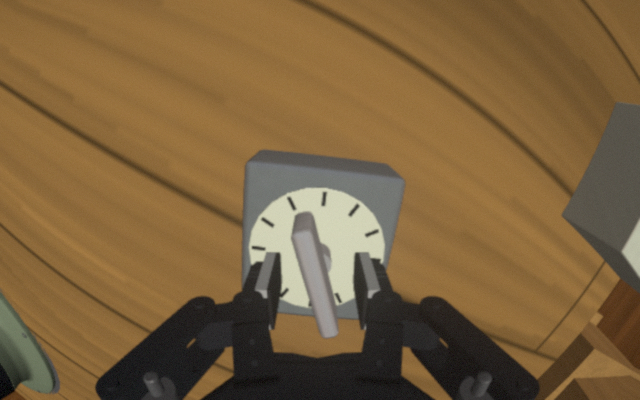

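The wrist view shows the key at about (315,275), rotated about 12.5° relative to the fingers. It has turned 138° from its start. I'll regrip and check whether this is the true stop.

Request:
arm_command --pt "-0.3 1.5 0 0 0 -6.3" --pt "0 0 0 0 0 -6.3" --pt "0 0 0 0 0 0" --pt "0 0 0 0 0 0"

```text
clock: 29.0
position: [0.4454, -0.3685, 0.0789]
tool_rot: [-3.14, -0.004, -0.846]
force: [0.4, -1.1, -0.7]
grip_width: 0.0383
```

```bash
python3 -c "
from h import *
key()"
```

```text
clock 29.0 shift [-3.4  0.1  1.9] turn [-0.2 -0.2 42.8] q7 0.38
key in tool frame (array([ 0.1, -0.3]), array([63.7, 10.1]), -90.0, 0.0844) world (array([ 445.6, -368.4]), array([63.7, 10.1]), 41.5, 0.0844) 0.038308497143046266
```

Request:
arm_command --pt "0 0 1 0 0 0" --pt "0 0 0 0 0 0" --pt "0 0 0 0 0 0" --pt "0 0 0 0 0 0" --pt "0 0 0 0 0 0" --pt "0 0 0 0 0 0" --grip 0 --grip_force 80

```text
clock: 29.65
position: [0.4455, -0.3686, 0.0779]
tool_rot: [-3.141, -0.004, -0.851]
force: [-0.8, 0.9, 1.8]
grip_width: 0.0084
```

Request:
arm_command --pt "0 0 0 0 0 2" --pt "0 0 0 0 0 2" --pt "0 0 0 0 0 0"

```text
clock: 29.95
position: [0.4455, -0.3686, 0.078]
tool_rot: [-3.141, -0.004, -0.925]
force: [-1.6, -1.0, 3.0]
grip_width: 0.0082
```

```bash
python3 -c "
from h import *
s=pose()[2];print(s['force'].round(1),s['moment'].round(2),s['tool_rot'])"
```

```text
[-1.6 -1.   3. ] [0.   0.35 1.6 ] [-3.14124499 -0.00362554 -0.92477755]
```

Request:
arm_command --pt "0 0 0 0 0 1.5" --pt "0 0 0 0 0 0" --pt "0 0 0 0 0 0"

```text
clock: 30.25
position: [0.4455, -0.3686, 0.078]
tool_rot: [3.141, -0.004, -0.951]
force: [-2.4, -1.0, 3.5]
grip_width: 0.0082
```

Request:
arm_command --pt "0 0 0 0 0 0" --pt "0 0 0 0 0 0" --pt "0 0 0 0 0 0" --pt "0 0 0 0 0 0" --grip 60

```text
clock: 30.65
position: [0.4455, -0.3684, 0.0777]
tool_rot: [-3.141, -0.003, -0.956]
force: [0.1, 0.0, 0.2]
grip_width: 0.0513
```

Request:
arm_command --pt "0 0 -10 0 0 0" --pt "0 0 -25 0 0 0" --pt "0 0 -35 0 0 0" --pt "0 0 -35 0 0 0" --pt "0 0 0 0 0 0" --pt "0 0 0 0 0 0"

```text
clock: 31.25
position: [0.4442, -0.3686, 0.1895]
tool_rot: [-3.141, -0.003, -0.959]
force: [-0.5, 0.1, -0.5]
grip_width: 0.0516
```

```bash
python3 - <<'E'
from h import *
key()
f=bot.grab_frame('top');P=cloud(f);Z=P[...,2]
near=np.hypot(P[...,0]-.437,P[...,1]-.368)<.08
print('stack',rect(P,near&(Z>.038)))
f2=bot.grab_frame('scene')
a=cv2.resize(f['color'][180:280,165:265],(400,400),interpolation=cv2.INTER_CUBIC)
b=cv2.resize(f2['color'][230:310,405:485],(400,400),interpolation=cv2.INTER_CUBIC)
cv2.imwrite('pics/w8.png',cv2.cvtColor(np.hstack([a,b]),cv2.COLOR_RGB2BGR))
E
```

```text
clock 31.25 shift [ -3.2  -0.4 112.4] turn [-0.1 -0.2 36.3] q7 0.19
key in tool frame (array([ 0.3, -1.3]), array([63.5, 10.6]), 84.5, 0.0844) world (array([ 445.7, -368.3]), array([63.5, 10.6]), 40.6, 0.0844) 0.05157462556044128
stack (array([436.7, 368.6]), array([119.6,  50.7]), 11.6, 0.0448)
```

View pics/w8.png

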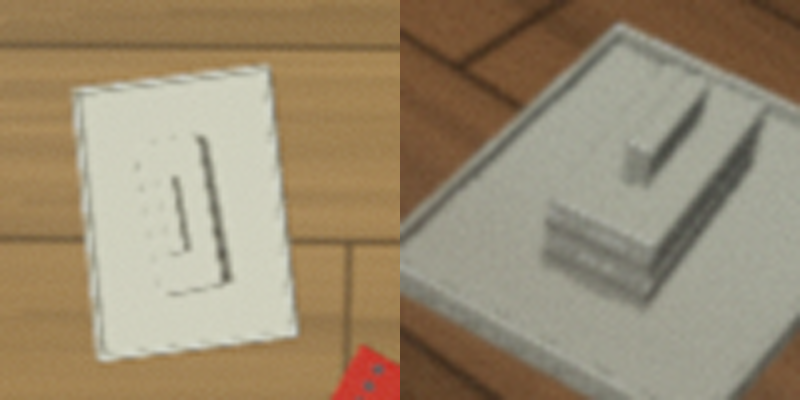

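```bash
python3 -c "
from h import *
print(bot.job_done())"
```

```text
the job is handed in; nothing more can be done
None
```

I stacked the table cassette on the one in the tray and laid the ribbed cover on top, rib up. Then I wound the timer's key clockwise to its stop and handed the job in at about 31 s of the 72 s allowed.

- **Stack:** The layers seated at 36.0 mm and 44.1 mm, against 36 and 44 mm expected. In the close-range wrist measurements the edges agreed to about 0.5 mm. The overhead camera put the finished stack within 1 mm and 1° of where the tray cassette first lay.
- **Key:** It turned about 138° (2.4 rad), not the full 2.8 rad, so I take it that it started partly wound. Resistance then rose from 0.1 to 3.4 N m and the pads slipped about 12° on the wing. I regripped harder, and it resisted at once without moving further. After release it stayed in place to within 1°.
- **Camera disagreement:** The wrist and overhead cameras differed by about 2–3 mm. I aligned the stack with the wrist camera alone, so the offset largely cancelled.
- **Other objects:** I did not touch the carton, bottle, small test or red decoys. I did not re-measure them afterwards.

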